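# Shut the marked air valve on the repair bench

### The arm

A 6-joint arm with a two-finger parallel gripper is mounted at the origin on the work surface. World frame = base frame: x ahead of the robot, y to its left, z up, the work surface at z = 0. Lengths are in m, angles in rad, forces in N, time in s.
With the tool pointing down it reaches from about 0.375 to 0.9 m from the base axis. Payload 3.1 kg.
Tool frame: the origin (TCP) lies midway between the tips of the shut fingers; the grasp point (between the pads) lies pinch_z behind it (pinch_z is the distance from the TCP to the grasp point, in m); y points along the fingers, z is the direction in which the jaws open and shut, and the axes are right-handed (so a half turn about y gives the same grasp; the last joint's range is limited). The gripper opens to 87 mm and grips with 3 to 60 N. Pads are 19 mm wide; open, the fingers measure 117 mm over their backs; the gripper's body (75 mm by 190 mm) begins 51 mm behind the grasp point.
Start: joints at [-1.504, 0.527, 1.433, -0, 1.181, -0.178], TCP at [0.152, -0.606, 0.223] pointing down, gripper open.
Joint ranges: [-3.08, 3.08], [-0.75, 2.2], [0.22, 2.44], [-1.43, 4.57], [0, 2.65], [-2.85, 2.85]. Speed limits (rad/s): [2.79, 2.79, 3.14, 3.14, 3.14, 3.14].

### API

Orientations are given as a unit quaternion [x, y, z, w].
In Python, from rig import get_obs, camera, hand_in, pinch_z gives the robot as it stands. The module is installed in compiled form; this text tells all that it offers.
- The arm moves only by the tool arm_command, never from a script. Its argument "plan" is a list of rows, each a list of 2 entries, a list of its own where there are three numbers: the shift along the world's x, y, z in units of 25 mm (1.0 is 25 mm), then the turn about the world's z in units of 5 degrees (1.0 is 5 degrees). A call has 1 to 5 rows; each row is the pose to reach, as a shift and turn from the pose commanded when the call began; what a row does not reach only later rows make up. A row lasts 1/10 s, in which the tool goes at most 50 mm and 8.59 degrees, less where a joint would pass 70% of its speed; a pose out of reach is approached as far as the arm can. A call with a gripper value outside its range is refused whole. "fingers" is the opening, from -1 (shut) to 1 (fully open), set as the call begins (left out, the last holds). The fingers move at their own pace and stop on an object; "force" is the grip in N (left out, the last holds). Time passes only in rows, so rows that repeat a pose let the fingers close. It gives the time, the measured TCP pose, the force and the opening at its end, in the units of the state.
- get_obs(): the state, without advancing time (a new reading comes with each control period).
- camera(name): name is "side" or "top"; returns a dict with "pixels" (420x560x3 uint8, red, green, blue), "camera_matrix" (3x3 intrinsics, pixels), "R" (3x3) and "t" (3): a world point X has camera coordinates R X + t. Camera axes: x right, y down, z forward; pixel columns grow to the right and rows downward; lengths in m; the calibration is good to about 2 mm. A picture is of the moment at which its call begins. There is no depth.
- hand_in(): hands the job in, once; it reports no verdict.
The state is a dict: "time": time; "q": joint angles; "joint_velocities": joint speeds; "joint_torque": joint torques, N m; "position": TCP position; "tool_rot": TCP orientation; "ft_force": force on the tool from outside, world axes, zero at the start; "moment": the same for the moment, N m; "grip_width": finger opening in m.
Only numpy, scipy, OpenCV 4.12 (cv2) and the standard library are available. Lean on these libraries where they do the work, as an engineer would, in place of code of your own. Each camera call takes 0.05 s, during which the arm holds its last target.

### The job

Push the loose cover of the air box along its guides, all the way over to the gauge end, so that the valves come into view; then push the handle of the marked valve (the one with the round disc on its hub) a quarter turn clockwise until it is fully shut against its stop. Nothing needs gripping: do not lift the cover or pick anything up, and leave the other valve handle and the things on the bench as they are.

Things in the scene. Friction and masses are not known exactly. Their poses are not given: they have to be found in the camera images.
- airbox: Low grey compressed-air box fixed to the bench, 170 mm (x) by 450 mm (y) by 72 mm tall; place and yaw vary (up to 0.35 rad). Origin under its centre at bench level; own x points away from the robot at yaw 0, y to the robot's left. +y half: open pocket with two valves. -y half: blank deck. A gauge and regulator, 72 mm tall, stand outside the -y end (y -225 to -295 mm).
- pocket (a point): Centre of the valve pocket's mouth, at box y +112 mm, 62 mm above the bench. The pocket is open within 70 mm of it in box x and 102 mm in box y; its floor is 6 mm above the bench. A brass pipe under each valve runs along box x (top 25 mm above the bench, valve block top 29 mm); from 36 mm up only the two handles stand in it.
- cover_end (a point): Where the point cover_rib arrives when the cover is slid fully aside against the end wall: box x 0, y -108 mm, 95 mm above the bench. The whole pocket is then open. The cover slides on ledges 62 mm above the bench, between guides along the box (2 mm play each side); guides and end walls rise to 72 mm.
- cover_rib (a point): Centre of the top of the rib on the loose steel cover; axes parallel to the box's. Rib 70 mm (x) by 12 mm (y), 67 to 95 mm above the bench, in the middle of the cover plate, 154 mm (x) by 214 mm (y), top at 67 mm. Cover 0.28 to 0.56 kg, drags with a few newtons. At the start it hides both valves, this point at box y +96 to +106 mm.
- tagged_valve (a joint): Angle of the marked handle, rad: 0 open (along the box's -x), 1.571 shut, at its stop (along the box's +y); turns clockwise seen from above, stays where left, starts at 0 to 0.4. Stiff by 0.12 N m, about 3 N at 45 mm from the axis. Marked: a round flat disc, 34 mm across, lies on its hub; the other has only a 16 mm nut. Both are the same steel.
- tagged_hub (a point): Point on the marked valve's axis at the handle's mid-height, 43 mm above the bench, at box x +25 mm and box y +65 or +155 mm (the valves swap places between runs). Handle bar: 14 mm wide, 14 mm thick (36 to 50 mm above the bench), reaching 55 mm from the axis on its long side, 12 mm on the other. The disc tops out at 55 mm.
- tagged_tip (a point): Middle of the free end of the marked handle, 55 mm from the axis, 43 mm above the bench.
- plain_valve (a joint): Angle of the other, unmarked handle, same meaning; starts at 0 to 0.4 and is to stay as it is.
- plain_hub (a point): Point on the unmarked valve's axis at the handle's mid-height, 43 mm above the bench; same sizes, no disc; at the other of the two places.
- plain_tip (a point): Middle of the free end of the unmarked handle, 55 mm from its axis, 43 mm above the bench.
- flux_jar: Bystander, loose: white jar, 44 mm across, 45 mm tall, on the bench in front of the air box; origin at its underside. Leave alone.
- paste_pot: Bystander, loose: small grey pot with a lid, 34 mm across, 30 mm tall, on the bench in front of the air box; origin at its underside. Leave alone.
- solvent: Bystander, loose: amber bottle, 48 mm across, 120 mm tall, on the bench on the far side of the air box; origin at its underside. Leave alone.
- tin: Bystander, loose: steel tin, 60 mm across, 65 mm tall, on the bench on the far side of the air box; origin at its underside. Leave alone.
- spool: Bystander, loose: grey wire spool standing on its flange, 56 mm across, 36 mm tall, on the bench on the far side of the air box; origin at its underside. Leave alone.
- driver: Bystander, loose: screwdriver with black handle, 160 mm long, lying, on the bench in front of the air box; origin at its underside. Leave alone.
- tweezers: Bystander, loose: dark steel tweezers, 120 mm long, 5 mm thick, lying, on the bench past the valve end of the air box; origin at its underside. Leave alone.

How it is judged:
By the outcome, as a careful person would: the job done as asked, in the order asked, and still so for the second after the job is handed in, with the robot touching nothing.
It also fails if it takes over 51 s, if anything falls off the work surface, if the arm or the gripper's body presses on something with over 40 N, if the wrist force passes 120 N, or if a joint passes its speed limit or range.

## Working session

There is one attempt and no reset: what is moved stays moved. The work goes in short steps, Python scripts to look and compute and a tool call to move; the robot and the scene stay as the last step left them, time stands still between calls to the robot, and variables do not carry over. Pictures are saved under pics/ and viewed, and the job is handed in when it is done.

Besides the shell and the picture viewer there is one more tool, called after "Call:" by a JSON object that holds its "method" and its "body". arm_command: Moves the arm, as the interface text tells. Its arguments: {"type":"object","properties":{"plan":{"type":"array"},"fingers":{"type":"number"},"force":{"type":"number"}},"required":["plan"]}

```bash
mkdir -p pics
cat > h.py <<'E'
import numpy as np, cv2
from rig import get_obs, camera, hand_in, pinch_z
def snap(n,f):
    c=camera(n); im=cv2.cvtColor(c["pixels"],cv2.COLOR_RGB2BGR); cv2.imwrite("pics/%s.png"%f,im)
    np.savez("pics/%s.npz"%f,K=c["camera_matrix"],R=c["R"],t=c["t"]); return c
def load(f):
    d=np.load("pics/%s.npz"%f); return d["K"],d["R"],d["t"]
def plane(f,uv,z):
    K,R,t=load(f); uv=np.atleast_2d(uv).astype(float)
    d=(R.T@np.linalg.inv(K)@np.c_[uv,np.ones(len(uv))].T).T
    o=-R.T@t; return o+d*((z-o[2])/d[:,2])[:,None]
def proj(f,X):
    K,R,t=load(f); p=(K@(R@np.atleast_2d(X).T+t[:,None])).T; return p[:,:2]/p[:,2:]
E
python3 - <<'E'
from h import *
o=get_obs(); print({k:np.round(v,3) for k,v in o.items()}, pinch_z)
for n in("top","side"):
    c=snap(n,n+"0"); print(n,-c["R"].T@c["t"], c["R"].round(2).tolist())
E
```

```text
{'time': np.float64(0.0), 'q': array([-1.505,  0.528,  1.434,  0.   ,  1.181, -0.178]), 'joint_velocities': array([ 0.001, -0.   ,  0.001, -0.   , -0.   ,  0.001]), 'joint_torque': array([ 2.0000e-03, -4.4004e+01, -1.7659e+01,  6.3000e-02,  5.8000e-02,
       -0.0000e+00]), 'position': array([ 0.151, -0.606,  0.222]), 'tool_rot': array([-0.086,  0.703, -0.701,  0.086]), 'ft_force': array([-0.288,  0.53 , -0.333]), 'moment': array([ 0.023, -0.055, -0.018]), 'grip_width': np.float64(0.087)} 0.0187
top [0.50032729 0.09650601 0.76939218] [[-0.03, -1.0, 0.02], [-1.0, 0.03, -0.09], [0.09, -0.02, -1.0]]
side [0.40128822 0.80774455 0.74093777] [[-0.97, -0.25, 0.0], [-0.17, 0.65, -0.74], [0.18, -0.72, -0.67]]
```

View pics/top0.png

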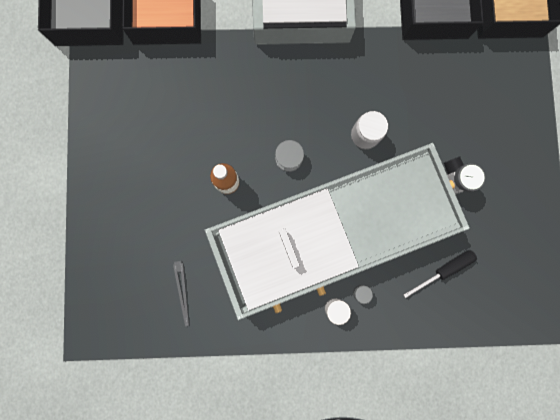

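View pics/side0.png

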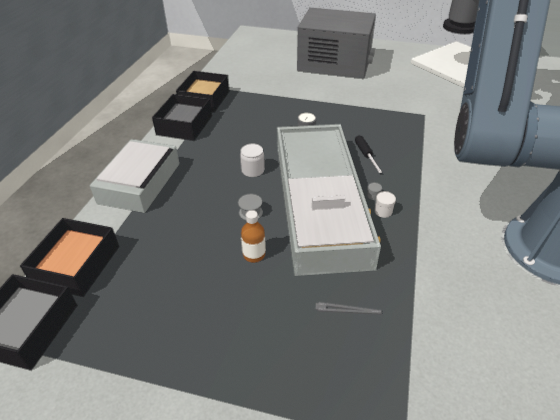

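The top view shows the box rim corners near (207,231), (433,145), (468,229) and (240,318). The rib runs from (282,230) to (297,271). The cover is on the left (valve) end and the gauge is at (470,177).

Run:
```python
from h import *
im=cv2.imread("pics/top0.png")
cv2.imwrite("pics/crop0.png",cv2.resize(im[130:330,195:500],None,fx=2.6,fy=2.6,interpolation=cv2.INTER_CUBIC))
c=plane("top0",[(207,231),(433,145),(468,229),(240,318)],.072);print(c.round(4))
print([np.linalg.norm(c[i]-c[(i+1)%4]).round(4) for i in range(4)])
print(c.mean(0))
for i,j in((0,1),(3,2)):
    d=c[i]-c[j]; print(np.arctan2(-d[0],d[1]))
print(plane("top0",[(282,230),(297,271)],.095))
```

```text
[[ 0.5271  0.2104  0.072 ]
 [ 0.6743 -0.2095  0.072 ]
 [ 0.517  -0.2635  0.072 ]
 [ 0.3719  0.1543  0.072 ]]
[np.float64(0.4449), np.float64(0.1663), np.float64(0.4423), np.float64(0.1651)]
[ 0.52258212 -0.02706383  0.072     ]
0.3371871956661004
0.33431243166549807
[[0.52420375 0.07605902 0.095     ]
 [0.45255331 0.0522716  0.095     ]]
```

View pics/crop0.png

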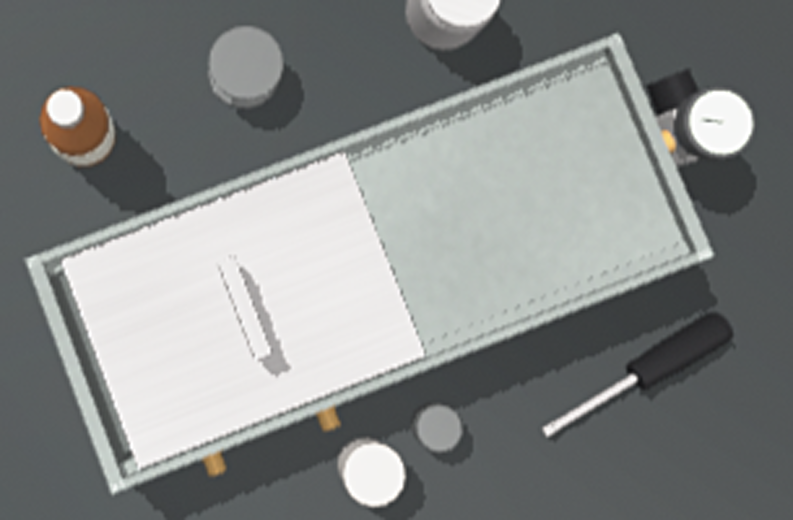

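```bash
cat >> h.py <<'E'
from scipy.spatial.transform import Rotation as Rot
C=np.array([.5226,-.0271]); yaw=.336
ex=np.array([np.cos(yaw),np.sin(yaw)]); ey=np.array([-np.sin(yaw),np.cos(yaw)])
def w(b): return C+b[0]*ex+b[1]*ey
def b(p): d=np.asarray(p)[:2]-C; return np.array([d@ex,d@ey])
def st():
    o=get_obs(); R=Rot.from_quat(o["tool_rot"]).as_matrix()
    print("t",o["time"].round(2),"p",o["position"].round(4),"box",b(o["position"]).round(4),"jaw deg",np.degrees(np.arctan2(R[1,2],R[0,2])).round(2),"F",o["ft_force"].round(1),"q",o["q"].round(2))
    return o
def go(x,y,z):
    print("units",((np.array([*w((x,y)),z])-get_obs()["position"])/.025).round(2))
E
python3 - <<'E'
from h import *
o=st(); print(Rot.from_quat(o["tool_rot"]).as_matrix().round(3))
print("rib",b(plane("top0",[(282,230),(297,271)],.095).mean(0)))
print("box yaw deg",np.degrees(yaw))
print("solvent",b(plane("top0",(222,172),.12)[0]))
go(0,.135,.2); go(0,.135,.079)
E
```

```text
Traceback (most recent call last):
  File "h.py", line 21, in st
    print("t",o["time"].round(2),"p",o["position"].round(4),"box",b(o["position"]).round(4),"jaw deg",np.degrees(np.arctan2(R[1,2],R[0,2])).round(2),"F",o["ft_force"].round(1),"q",o["q"].round(2))
              ^^^^^^^^^^^^^^^
AttributeError: 'float' object has no attribute 'round'
```

```bash
sed -i 's/o\["time"\].round(2)/round(o["time"],2)/' h.py
python3 - <<'E'
from h import *
o=st(); print(Rot.from_quat(o["tool_rot"]).as_matrix().round(3))
print("rib",b(plane("top0",[(282,230),(297,271)],.095).mean(0)))
print("box yaw deg",np.degrees(yaw))
print("solvent",b(plane("top0",(222,172),.12)[0]))
go(0,.135,.2); go(0,.135,.079)
E
```

```text
t 0.1 p [ 0.1515 -0.6057  0.2217] box [-0.5412 -0.4239] jaw deg -75.97 F [ 0.2  0.7 -0. ] q [-1.5   0.53  1.43  0.    1.18 -0.18]
[[-0.97  -0.     0.242]
 [-0.242  0.002 -0.97 ]
 [-0.    -1.    -0.002]]
rib [-0.00221645  0.09744513]
box yaw deg 19.251381916395662
solvent [0.16330418 0.15783291]
units [13.07 28.24 -0.87]
units [13.07 28.24 -5.71]
```

Call:
{"method": "arm_command", "body": {"plan": [[[1.4,1.4,0],1],[[2.8,2.8,0],1],[[4.2,4.2,0],1],[[5.6,5.6,0],1],[[7,7,0],1]], "fingers": -1}}

```text
time: 0.6
position: [0.3274, -0.4296, 0.2222]
tool_rot: [-0.117, 0.698, -0.697, 0.117]
ft_force: [0.2, -0.2, -0.3]
grip_width: 0.0551
```

Call:
{"method": "arm_command", "body": {"plan": [[[0.8,1.8,0],0],[[1.6,3.6,0],0],[[2.4,5.4,0],0],[[3.2,7.2,0],0],[[4,9,0],0]]}}

```text
time: 1.1
position: [0.4268, -0.2043, 0.2224]
tool_rot: [-0.117, 0.698, -0.697, 0.117]
ft_force: [0.6, -0.2, 1.0]
grip_width: 0.015
```

Call:
{"method": "arm_command", "body": {"plan": [[[0.4,1.8,0],0],[[0.8,3.6,0],0],[[1.2,5.4,0],0],[[1.6,7.2,0],0],[[2,9,0],0]]}}

```text
time: 1.6
position: [0.4764, 0.0206, 0.2224]
tool_rot: [-0.117, 0.697, -0.697, 0.117]
ft_force: [0.8, 0.1, -0.4]
grip_width: 0.0005
```

```bash
python3 -c "
from h import *
st();go(0,.135,.11);go(0,.135,.079)"
```

```text
t 1.6 p [0.4764 0.0206 0.2224] box [-0.0279  0.0603] jaw deg -70.98 F [ 0.8  0.1 -0.4] q [-0.19  0.33  1.79 -0.    1.02  1.05]
units [ 0.07  3.19 -4.49]
units [ 0.07  3.19 -5.73]
```

Call:
{"method": "arm_command", "body": {"plan": [[[0,1.6,0],0],[[0.1,3.2,-0.5],0],[[0.1,3.2,-2],0],[[0.1,3.2,-3.5],0],[[0.1,3.2,-4.5],0]]}}

```text
time: 2.1
position: [0.4776, 0.0994, 0.1079]
tool_rot: [-0.118, 0.697, -0.697, 0.116]
ft_force: [0.5, -0.9, 0.2]
grip_width: 0.0009
```

```bash
python3 -c "
from h import *
st();go(0,.135,.078)
snap('side','s1');snap('top','t1')"
```

```text
t 2.1 p [0.4776 0.0994 0.1079] box [-0.0008  0.1343] jaw deg -70.89 F [ 0.5 -0.9  0.2] q [-0.02  0.53  1.88 -0.    0.74  1.21]
units [ 0.02  0.04 -1.2 ]
```

View pics/s1.png

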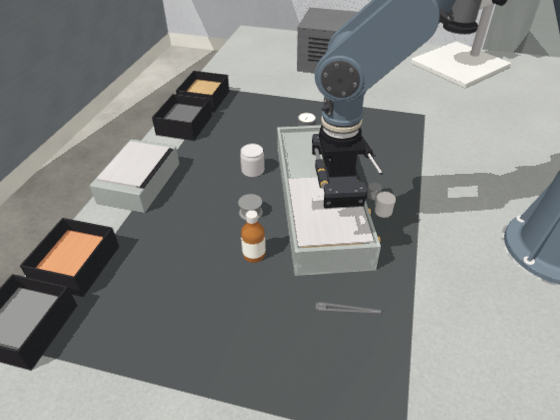

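The gripper is over the cover, with its body near (343,170) and the rib visible just left of it near (320,200). Measured box coordinates are (0, 0.134), so there is room on the rib's +y side to go down.

Call:
{"method": "arm_command", "body": {"plan": [[[0,0,-0.7],0],[[0,0,-1.2],0],[[0.1,-0.29,-1.2],0],[[0.2,-0.57,-1.2],0],[[0.3,-0.86,-1.2],0]]}}

```text
time: 2.7
position: [0.4876, 0.0765, 0.0812]
tool_rot: [0.116, -0.697, 0.697, -0.117]
ft_force: [-1.4, 2.7, 1.9]
grip_width: 0.0006
```

Call:
{"method": "arm_command", "body": {"plan": [[[0.13,-0.38,0],0],[[0.26,-0.75,0],0],[[0.39,-1.13,0],0],[[0.53,-1.5,0],0],[[0.66,-1.88,0],0]]}}

```text
time: 3.2
position: [0.5031, 0.0294, 0.0801]
tool_rot: [-0.117, 0.697, -0.697, 0.117]
ft_force: [-0.5, 3.9, 2.3]
grip_width: 0.0007
```

```bash
python3 -c "
from h import *
st();go(0,-.087,.078)
snap('side','s2')"
```

```text
t 3.2 p [0.5031 0.0294 0.0801] box [0.0002 0.0597] jaw deg -70.99 F [-0.5  3.9  2.3] q [-0.16  0.6   1.86  0.    0.69  1.08]
units [ 1.93 -5.54 -0.08]
```

View pics/s2.png

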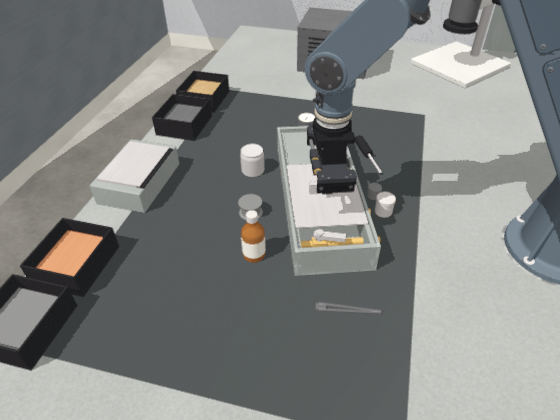

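The cover is sliding, with about 4 N of contact force, and the outer valve now shows at (328,237).

Call:
{"method": "arm_command", "body": {"plan": [[[0.16,-0.47,0],0],[[0.33,-0.94,0],0],[[0.49,-1.41,0],0],[[0.65,-1.88,0],0],[[0.82,-2.35,0],0]]}}

```text
time: 3.75
position: [0.5237, -0.0295, 0.08]
tool_rot: [-0.117, 0.697, -0.697, 0.117]
ft_force: [-0.3, 4.4, 1.3]
grip_width: 0.0007
```

Call:
{"method": "arm_command", "body": {"plan": [[[0.16,-0.47,0],0],[[0.33,-0.94,0],0],[[0.49,-1.41,0],0],[[0.65,-1.88,0],0],[[0.82,-2.35,0],0]]}}

```text
time: 4.25
position: [0.5442, -0.0883, 0.08]
tool_rot: [-0.117, 0.697, -0.697, 0.117]
ft_force: [-0.4, 3.8, 0.6]
grip_width: 0.0004
```

Call:
{"method": "arm_command", "body": {"plan": [[[0.04,-0.11,0],0],[[0.08,-0.23,0],0],[[0.12,-0.34,0],0],[[0.16,-0.45,0],0],[[0.2,-0.56,0],0]]}}

```text
time: 4.75
position: [0.5487, -0.101, 0.0801]
tool_rot: [-0.117, 0.698, -0.697, 0.117]
ft_force: [-0.4, 4.7, 1.8]
grip_width: 0.0007
```

```bash
python3 -c "
from h import *
st();go(0,-.087,.078)
snap('top','t3')"
```

```text
t 4.75 p [ 0.5487 -0.101   0.0801] box [ 0.0003 -0.0783] jaw deg -70.93 F [-0.4  4.7  1.8] q [-0.38  0.64  1.72  0.    0.78  0.86]
units [ 0.1  -0.33 -0.08]
```

View pics/t3.png

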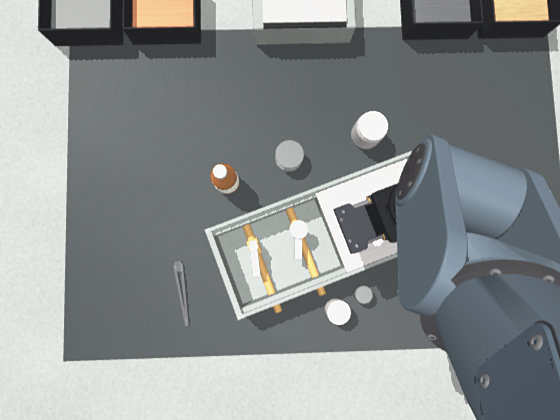

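The marked disc is at (299,230), on the inner valve (box y of about +65). The plain one is at (253,243). I'll keep pushing gently until the cover meets its wall.

Call:
{"method": "arm_command", "body": {"plan": [[[0.03,-0.09,0],0],[[0.06,-0.18,0],0],[[0.09,-0.26,0],0],[[0.12,-0.35,0],0],[[0.12,-0.35,0],0]]}}

```text
time: 5.3
position: [0.5523, -0.1107, 0.0801]
tool_rot: [0.117, -0.697, 0.698, -0.117]
ft_force: [-0.4, 2.5, 2.1]
grip_width: 0.0006
```

```bash
python3 -c "
from h import *
st();go(0,-.087,.078)"
```

```text
t 5.3 p [ 0.5523 -0.1107  0.0801] box [ 0.0004 -0.0887] jaw deg -70.98 F [-0.4  2.5  2.1] q [-0.4   0.65  1.71 -0.    0.79  0.84]
units [-0.04  0.06 -0.08]
```

Not against the wall yet, so I'll continue in 1 mm steps.

Call:
{"method": "arm_command", "body": {"plan": [[[0.02,-0.05,0],0],[[0.04,-0.1,0],0],[[0.05,-0.15,0],0],[[0.06,-0.18,0],0]]}}

```text
time: 5.7
position: [0.5534, -0.1142, 0.0801]
tool_rot: [-0.117, 0.698, -0.697, 0.117]
ft_force: [-0.3, 7.3, 3.2]
grip_width: 0.0003
```

Call:
{"method": "arm_command", "body": {"plan": [[[0.02,-0.05,0],0],[[0.04,-0.1,0],0],[[0.04,-0.1,0],0]]}}

```text
time: 6.0
position: [0.5533, -0.1143, 0.0801]
tool_rot: [-0.117, 0.699, -0.696, 0.116]
ft_force: [-0.4, 12.2, 4.8]
grip_width: 0.0003
```

The cover stopped at the wall: no motion while the force rose to 12 N. I'll back off, lift and look.

Call:
{"method": "arm_command", "body": {"plan": [[[-0.13,0.37,0],0],[[-0.3,0.85,0],0],[[-0.3,0.85,0.8],0],[[-0.3,0.85,1.6],0]]}}

```text
time: 6.4
position: [0.5462, -0.0956, 0.1197]
tool_rot: [0.118, -0.697, 0.697, -0.117]
ft_force: [0.7, -0.0, -0.2]
grip_width: 0.0004
```

```bash
python3 -c "
from h import *
st()
snap('top','t4');snap('side','s4')
for n,(r0,r1,c0,c1) in dict(t4=(190,330,200,390),s4=(120,280,260,400)).items():
    im=cv2.imread('pics/%s.png'%n)[r0:r1,c0:c1]; cv2.imwrite('pics/%sc.png'%n,cv2.resize(im,None,fx=4,fy=4 if n=='t4' else 3.7,interpolation=cv2.INTER_CUBIC))
"
```

```text
t 6.4 p [ 0.5462 -0.0956  0.1197] box [-0.0003 -0.0725] jaw deg -70.92 F [ 0.7 -0.  -0.2] q [-0.37  0.58  1.7  -0.    0.86  0.86]
```

View pics/t4c.png

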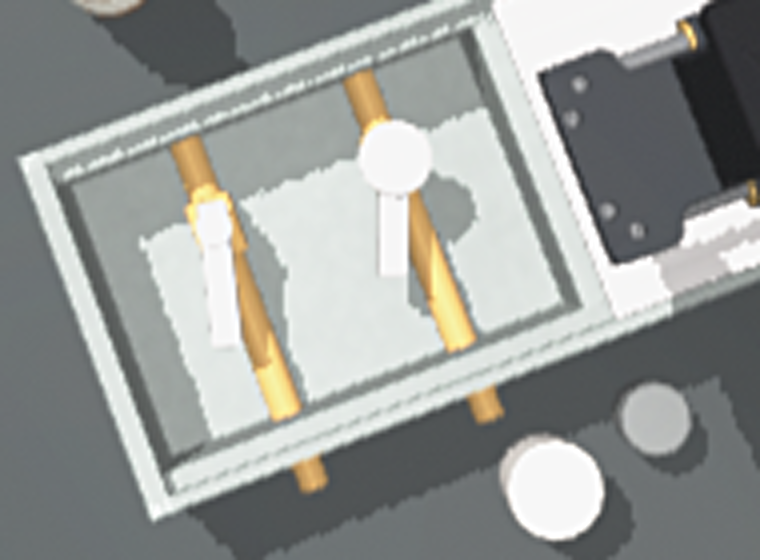

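View pics/s4c.png

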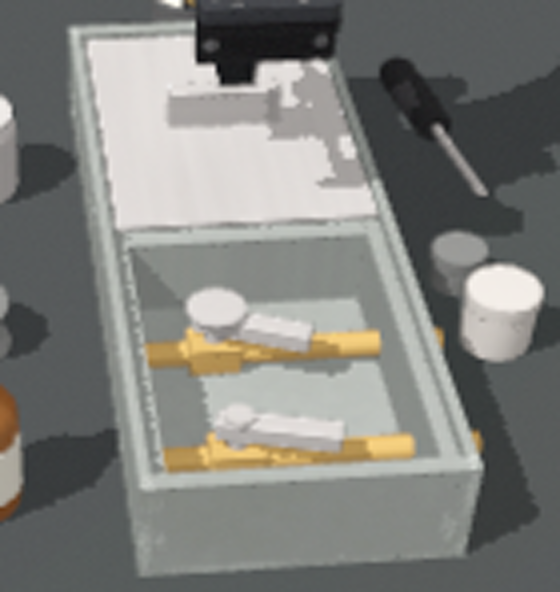

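```bash
python3 -c "
from h import *
h=plane('t4',(298.75,229.5),.055)[0];t=plane('t4',(298.2,258.5),.05)[0]
ph=plane('t4',(200+215/4,190+222/4),.052)[0];pt=plane('t4',(256.5,276.5),.05)[0]
for a,c in((h,t),(ph,pt)):
    A=b(a);T=b(c);d=T-A;print(A.round(4),T.round(4),np.linalg.norm(d).round(4),'ang',np.arctan2(d[1],-d[0]).round(3))
hs=plane('s4',(260+216/4,120+310/3.7),.055)[0];print('side hub',b(hs))
cs=plane('t4',[(200+22/4,190+158/4),(200+157/4,190+520/4)],.072);print([b(x).round(4) for x in cs])
"
```

```text
[0.0263 0.0659] [-0.0234  0.0859] 0.0535 ang 0.383
[0.0285 0.1542] [-0.0265  0.1696] 0.0571 ang 0.273
side hub [0.02786421 0.07015065]
[array([0.0861, 0.2243]), array([-0.0852,  0.2234])]
```

```bash
python3 -c "
from h import *
p0=get_obs()['position'][:2]
prev=w((-.028,.052)); go(-.028,.052,.12)
for th in np.linspace(.45,np.pi/2+.0,8):
    r=.044-.008*(th-.38)/1.19; s,c=np.sin(th),np.cos(th)
    off=.007+.0095*(abs(s)+abs(c)); q=np.array([.0255,.0655])+r*np.array([-c,s])-off*np.array([s,c])
    W=w(q); print(th.round(2),q.round(4),'from descent pt',((W-w((-.028,.052)))/.025).round(2))
print('box +x unit',ex,)
"
```

```text
units [-2.79  4.38 -0.09]
0.45 [-0.0223  0.0667] from descent pt [0.02 0.63]
0.61 [-0.0209  0.0732] from descent pt [-0.01  0.9 ]
0.77 [-0.0184  0.0796] from descent pt [-0.    1.17]
0.93 [-0.0149  0.0857] from descent pt [0.05 1.45]
1.09 [-0.0102  0.0911] from descent pt [0.16 1.71]
1.25 [-0.0045  0.0957] from descent pt [0.31 1.96]
1.41 [0.0019 0.0992] from descent pt [0.51 2.18]
1.57 [0.009  0.1015] from descent pt [0.74 2.36]
box +x unit [0.94408107 0.32971342]
```

Call:
{"method": "arm_command", "body": {"plan": [[[-0.9,1.4,0],0],[[-1.8,2.8,0],0],[[-2.8,4.4,0],0],[[-2.8,4.4,-0.1],0],[[-2.8,4.4,-0.7],0]]}}

```text
time: 7.0
position: [0.4772, 0.0149, 0.1029]
tool_rot: [0.117, -0.697, 0.698, -0.119]
ft_force: [0.7, -0.1, 0.2]
grip_width: 0.0003
```

```bash
python3 -c "
from h import *
st();go(-.028,.052,.041);snap('top','t5');snap('side','s5')
a=cv2.imread('pics/t5.png')[130:340,180:480];c=cv2.imread('pics/s5.png')[90:300,220:430]
cv2.imwrite('pics/c5.png',np.hstack([cv2.resize(a,None,fx=1.5,fy=1.5),cv2.resize(c,None,fx=1.5,fy=1.5)]))
"
```

```text
t 7.0 p [0.4772 0.0149 0.1029] box [-0.029   0.0546] jaw deg -70.81 F [ 0.7 -0.1  0.2] q [-0.2   0.53  1.91 -0.    0.7   1.03]
units [ 0.07 -0.08 -2.48]
```

View pics/c5.png

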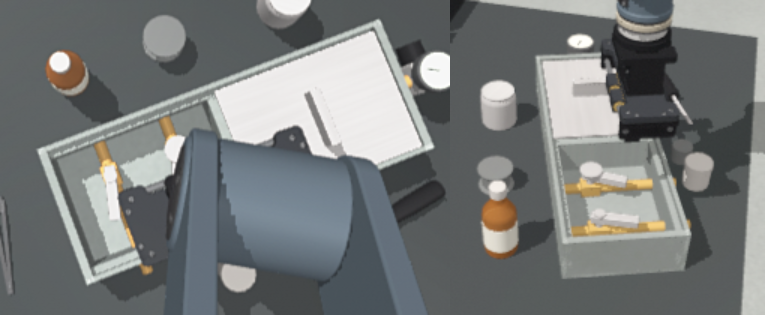

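The fingers are above the gap on the -y side of the marked handle. The cover is at the gauge end and both handles are undisturbed. I'll go down now.

Call:
{"method": "arm_command", "body": {"plan": [[[0.05,-0.1,-0.7],0],[[0.05,-0.1,-1.4],0],[[0.05,-0.1,-2],0],[[0.05,-0.1,-2.45],0]]}}

```text
time: 7.5
position: [0.4785, 0.011, 0.0403]
tool_rot: [0.117, -0.697, 0.697, -0.116]
ft_force: [-0.0, 0.2, 0.0]
grip_width: 0.0006
```

```bash
python3 -c "
from h import *
st();go(-.028,.052,.041)"
```

```text
t 7.5 p [0.4785 0.011  0.0403] box [-0.0291  0.0505] jaw deg -71.01 F [-0.   0.2  0. ] q [-0.21  0.66  1.94 -0.    0.55  1.03]
units [0.02 0.07 0.03]
```

Call:
{"method": "arm_command", "body": {"plan": [[[0,0.3,0],0],[[0.02,0.5,0],0],[[0.03,0.7,0],0],[[0.02,0.9,0],0],[[0.02,1.1,0],0]]}}

```text
time: 8.0
position: [0.4794, 0.0392, 0.0418]
tool_rot: [0.116, -0.697, 0.698, -0.118]
ft_force: [0.7, -3.6, -1.5]
grip_width: 0.0003
```

Call:
{"method": "arm_command", "body": {"plan": [[[0.02,0.2,0],0],[[0.06,0.4,0],0],[[0.13,0.58,0],0],[[0.22,0.76,0],0],[[0.3,0.88,0],0]]}}

```text
time: 8.5
position: [0.4859, 0.0617, 0.0413]
tool_rot: [-0.117, 0.697, -0.697, 0.117]
ft_force: [-0.5, -3.1, 0.8]
grip_width: 0.0008
```

```bash
python3 -c "
from h import *
st();go(.0085,.1015,.041);snap('side','s6');snap('top','t6')
a=cv2.imread('pics/t6.png')[130:340,180:480];c=cv2.imread('pics/s6.png')[90:300,220:430]
cv2.imwrite('pics/c6.png',np.hstack([cv2.resize(a,None,fx=1.5,fy=1.5),cv2.resize(c,None,fx=1.5,fy=1.5)]))
"
```

```text
t 8.5 p [0.4859 0.0617 0.0413] box [-0.0054  0.0959] jaw deg -70.96 F [-0.5 -3.1  0.8] q [-0.1   0.66  1.91  0.    0.57  1.14]
units [ 0.45  0.39 -0.01]
```

View pics/c6.png

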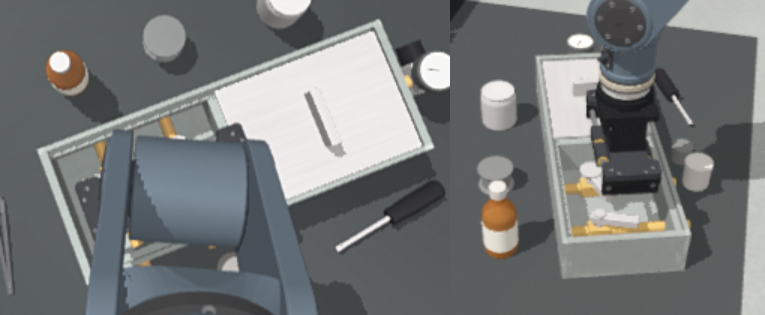

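The marked handle is turning, visible left of the gripper in the side view, with about 3 N of force as expected. The plain handle is clear. I'll continue toward the stop.

Call:
{"method": "arm_command", "body": {"plan": [[[0.1,0.12,0],0],[[0.2,0.22,0],0],[[0.32,0.32,0],0],[[0.45,0.4,0],0],[[0.5,0.42,0],0]]}}

```text
time: 9.1
position: [0.4984, 0.0721, 0.0412]
tool_rot: [-0.117, 0.698, -0.697, 0.116]
ft_force: [-1.9, -2.2, 1.7]
grip_width: 0.0006
```

```bash
python3 -c "
from h import *
st()"
```

```text
t 9.1 p [0.4984 0.0721 0.0412] box [0.0099 0.1016] jaw deg -70.97 F [-1.9 -2.2  1.7] q [-0.08  0.67  1.87  0.    0.6   1.16]
```

Call:
{"method": "arm_command", "body": {"plan": [[[0.05,0.02,0],0],[[0.1,0.03,0],0],[[0.15,0.05,0],0],[[0.15,0.05,0],0]]}}

```text
time: 9.5
position: [0.4989, 0.0725, 0.0411]
tool_rot: [-0.12, 0.698, -0.697, 0.115]
ft_force: [-6.6, -4.9, 5.7]
grip_width: 0.0005
```

Call:
{"method": "arm_command", "body": {"plan": [[[0.05,0.02,0],0],[[0.1,0.03,0],0],[[0.1,0.03,0],0]]}}

```text
time: 9.8
position: [0.499, 0.0727, 0.0411]
tool_rot: [-0.122, 0.698, -0.697, 0.113]
ft_force: [-10.1, -8.5, 8.8]
grip_width: 0.0006
```

```bash
python3 -c "
from h import *
st()"
```

```text
t 9.8 p [0.499  0.0727 0.0411] box [0.0107 0.1019] jaw deg -70.88 F [-10.1  -8.5   8.8] q [-0.08  0.67  1.86 -0.    0.62  1.16]
```

The handle is against its stop: 13 N with no further motion. I'll retreat in box -x, lift and move away to look.

Call:
{"method": "arm_command", "body": {"plan": [[[-0.25,-0.09,0],0],[[-0.6,-0.2,0],0],[[-0.6,-0.2,0.8],0],[[-0.6,-0.2,2],0],[[-0.6,-0.2,3.8],0]]}}

```text
time: 10.3
position: [0.4892, 0.0689, 0.1358]
tool_rot: [-0.118, 0.698, -0.697, 0.116]
ft_force: [0.7, -0.7, 0.0]
grip_width: 0.0002
```

Call:
{"method": "arm_command", "body": {"plan": [[[0,0,1.5],0],[[0,-1.5,2.5],0],[[0,-3.3,2.5],0],[[0,-5.1,2.5],0],[[0,-7,2.5],0]]}}

```text
time: 10.8
position: [0.4908, -0.1076, 0.1995]
tool_rot: [0.116, -0.697, 0.698, -0.118]
ft_force: [0.3, -0.3, 0.0]
grip_width: 0.0009
```

Call:
{"method": "arm_command", "body": {"plan": [[[-0.3,-1.8,0],0],[[-0.6,-3.6,0],0],[[-0.9,-5.4,0],0],[[-1.2,-7.2,0],0],[[-1.2,-7.2,0],0]]}}

```text
time: 11.3
position: [0.4608, -0.293, 0.1992]
tool_rot: [0.113, -0.696, 0.7, -0.116]
ft_force: [0.8, 1.3, 0.8]
grip_width: 0.0006
```

```bash
python3 -c "
from h import *
st();snap('top','t7');snap('side','s7')
cv2.imwrite('pics/c7.png',np.vstack([cv2.resize(cv2.imread('pics/t7.png')[130:330,195:495],None,fx=2,fy=2),]))
cv2.imwrite('pics/c7b.png',cv2.resize(cv2.imread('pics/t7.png')[190:330,200:390],None,fx=4,fy=4,interpolation=cv2.INTER_CUBIC))
"
```

```text
t 11.3 p [ 0.4608 -0.293   0.1992] box [-0.146  -0.2307] jaw deg -71.33 F [0.8 1.3 0.8] q [-0.77  0.45  1.66 -0.    1.02  0.47]
```

View pics/c7b.png

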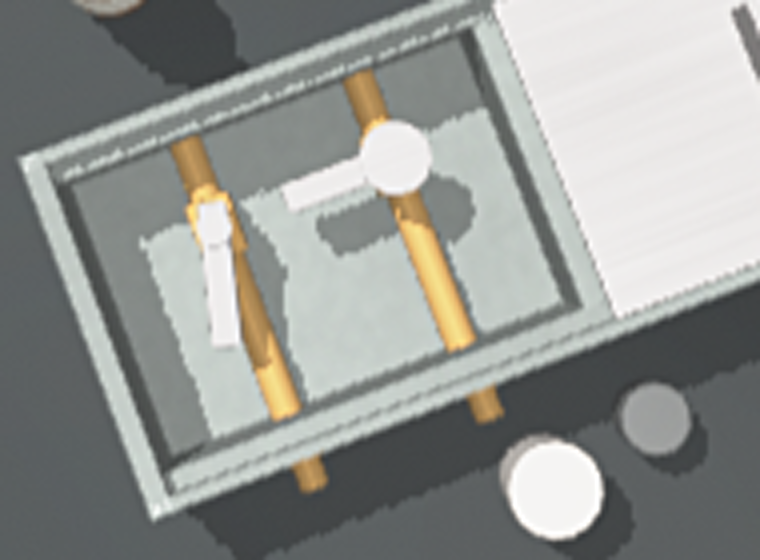

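View pics/t7.png

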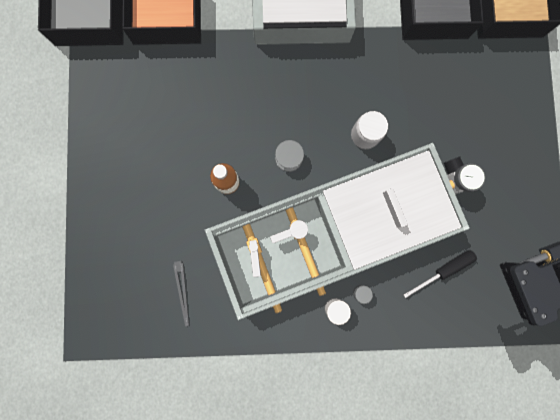

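View pics/s7.png

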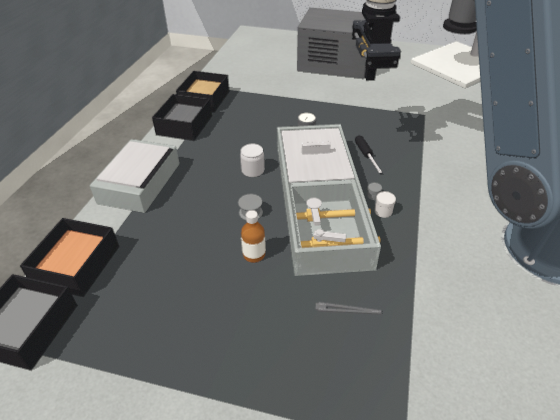

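The marked handle now points along box +y, with its tip near (272,239). The plain handle and bystanders look unchanged, and the cover is at the gauge end with its rib near (397,210). I'll check these by measurement.

```bash
python3 -c "
from h import *
h=b(plane('t7',(298.75,229.5),.055)[0]);t=b(plane('t7',(200+287/4,190+197/4),.05)[0]);d=t-h;print(t,np.linalg.norm(d),np.arctan2(d[1],-d[0]))
e=np.array([(357,170),(281,196.0)])  # rough
im=cv2.imread('pics/t7.png');cv2.imwrite('pics/c7d.png',cv2.resize(im[140:280,320:480],None,fx=4,fy=4))
p=lambda f:cv2.imread('pics/%s.png'%f).astype(int)
for a,c in(('top0','t7'),('side0','s7')):
    m=(np.abs(p(a)-p(c)).max(2)>40).astype(np.uint8);n,_,s,_=cv2.connectedComponentsWithStats(m);print(a,[x.tolist() for x in s[1:] if x[4]>8])
m=np.abs(p('t4')-p('t7')).max(2)[235:285,240:265]>40;print('plain diff',m.sum())
"
```

```text
[0.02735004 0.1190021 ] 0.05307368993896128 1.5914713929930373
top0 [[328, 150, 134, 120, 8938], [219, 189, 134, 121, 6324], [287, 233, 4, 4, 11], [279, 239, 22, 30, 240], [531, 248, 20, 14, 104], [536, 261, 11, 6, 34], [500, 263, 37, 62, 691], [553, 263, 7, 20, 81], [290, 270, 9, 6, 14], [300, 274, 5, 5, 9], [542, 315, 4, 3, 9], [505, 344, 55, 36, 1233], [322, 417, 42, 3, 95]]
side0 [[352, 0, 49, 81, 2280], [476, 0, 3, 8, 16], [531, 0, 5, 68, 108], [537, 0, 23, 72, 751], [513, 11, 15, 13, 107], [395, 28, 165, 249, 7448], [542, 33, 5, 18, 49], [359, 49, 7, 7, 19], [525, 50, 5, 5, 9], [488, 54, 7, 4, 15], [530, 73, 22, 48, 340], [551, 79, 9, 4, 25], [509, 89, 2, 8, 9], [498, 98, 12, 13, 62], [492, 105, 5, 6, 9], [493, 121, 1, 9, 9], [537, 122, 3, 27, 39], [281, 128, 60, 50, 745], [517, 128, 9, 27, 31], [324, 138, 30, 39, 292], [305, 155, 4, 10, 18], [317, 161, 9, 15, 43], [546, 171, 14, 24, 153], [289, 178, 81, 69, 3119], [312, 200, 10, 8, 58]]
plain diff 0
```

View pics/c7d.png

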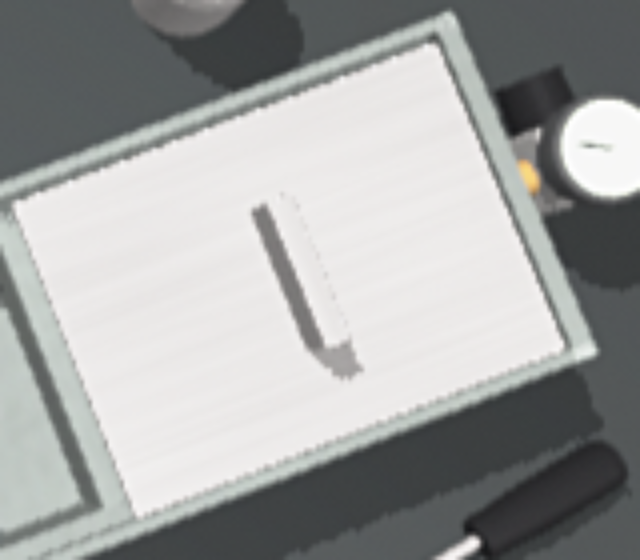

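```bash
python3 -c "
from h import *
print('rib',b(plane('t7',(320+310/4,140+269/4),.095)[0]))
st();print(hand_in())"
```

```text
rib [ 0.00019054 -0.10797342]
t 11.4 p [ 0.46   -0.2872  0.1986] box [-0.1449 -0.2249] jaw deg -71.13 F [ 0.3 -0.3 -0.5] q [-0.76  0.45  1.67  0.    1.03  0.48]
the job is handed in; nothing more can be done
None
```

I pushed the cover all the way to the gauge end, then turned the marked valve (the inner one, at box y +65 mm) clockwise until it met its stop. The job was handed in at 11.4 s, with the arm clear of everything.

- **Cover:** the rib measured at box (0, -108) mm, exactly the target. The push ended with no further motion while the force rose to about 12 N.
- **Marked valve:** the handle measured 1.59 rad against 1.571 for shut, which is within pixel error. It held still against about 13 N of push.
- **Plain valve and bench items:** the plain handle's pixels did not change between before and after the turn. None of the before/after image differences lay on the loose items; they came from the arm, cover, valves and shadows.
- **Disagreements:**
  - The box outline measured about 1% small, 444 mm against 450 mm.
  - The finger stopped about 5 mm further along than a 30 mm finger thickness would give, so I took the fingertips to be thinner than that.
  - In the side view the marked hub came out about 4 mm off the top-view value.

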